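# Dose the ceramic mixing ball

## Robot

A 7-joint arm with a two-finger parallel gripper is mounted at the origin on the work surface. World frame = base frame: x ahead of the robot, y to its left, z up, the work surface at z = 0. Lengths are in m, angles in rad, forces in N, time in s.
With the tool pointing down it reaches from about 0.425 to 0.925 m from the base axis. Payload 6.8 kg.
Tool frame: the origin (TCP) lies midway between the tips of the shut fingers; the grasp point (between the pads) lies 19 mm behind it; z points along the fingers, y is the line along which they close (so a half turn about z gives the same grasp; the last joint's range is limited). The gripper opens to 85 mm and grips with 20 to 120 N. Pads are 22 mm wide; open, the fingers measure 114 mm over their backs; the gripper's body (76 mm by 85 mm) begins 54 mm behind the grasp point. The pads swing forward as they close: fully open they stand 13 mm farther back than shut.
Start: joints at [1.239, 0.477, 0.022, 1.555, -0.011, 1.109, -0.083], TCP at [0.15, -0.658, 0.231] pointing down, gripper open.
Joint ranges: [-2.96, 2.96], [-0.34, 2.1], [-1.41, 1.46], [0.24, 2.44], [-1.37, 4.51], [0.17, 1.92], [-2.96, 2.96]. Speed limits (rad/s): [2.39, 2.39, 3.14, 3.14, 3.14, 3.14, 3.14].

## Interface

Orientations are given as a rotation vector (axis times angle).
In Python, from bench import r gives the robot as it stands. The module is installed in compiled form; this text tells all that it offers.
- The arm moves only by the tool apply_moves, never from a script. Its argument "rows" is a list of rows, each a list of 6 numbers: the shift along the tool's x, y, z scaled (see below), then the turn, a rotation vector about the tool's x, y, z scaled (see below). A call has 1 to 5 rows; each row is the pose to reach, as a shift and turn from the pose commanded when the call began, along the tool's axes at that moment; what a row does not reach only later rows make up. The controller multiplies each number of a shift by 0.25 m and each number of a turn by 90 degrees. A row lasts 1/8 s, in which the tool goes at most 62.5 mm and 10.7 degrees, less where a joint would pass 70% of its speed; a pose out of reach is approached as far as the arm can. A call with a number of a shift or a turn outside -1 to 1 is refused whole. A call with a gripper value outside its range is refused whole. "claw" is the opening, from 0 (shut) to 1 (fully open), set as the call begins (left out, the last holds). The fingers move at their own pace and stop on an object; "newtons" is the grip in N (left out, the last holds). Time passes only in rows, so rows that repeat a pose let the fingers close. It gives the time, the measured TCP pose, the force, the opening and the grip force at its end, in the units of the state.
- r.get_obs(): the state, without advancing time (a new reading comes with each control period).
- r.grab_frame(name): name is "side" or "top" or "wrist"; returns a dict with "pixels" (400x640x3 uint8, red, green, blue), "intrinsics" (3x3 intrinsics, pixels), "dist" ([k1, k2, p1, p2, k3] as OpenCV has them; the pictures are not rectified), "eye" and "attitude" of the camera in the world. Camera axes: x right, y up, looking along -z (the intrinsics and any distortion apply to the point x, -y, -z); pixel columns grow to the right and rows downward; lengths in m; the calibration is good to about 2 mm. A picture is of the moment at which its call begins. There is no depth.
- r.hand_in(): hands the job in; it is judged then, once.
Trained networks look in a picture, given as the dict that the camera call returned (one of the last four; its "shot" number tells which), for a name from the list of things; names that differ only in an ending like _2 or _b are one class to them, and where a whole thing is asked for, a point or a joint stands for the part that bears it (a point fixed in the world has none). Each returns a list of dicts, best first, with "conf" (0 to 1); they miss things now and then, are a little off and sometimes report something else, mostly with a low value. They report only what shows in the picture. A call takes as long as a camera call. They do not tell look-alikes from the thing itself.
- r.search_frame(picture, thing): "rect" ([left, top, width, height] in pixels, round what is visible of it).
- r.outline_of(picture, thing): "pixels" (400x640 bool, what is visible of it) and "rect" ([left, top, width, height] in pixels, round what is visible of it).
- r.landmark_of(picture, thing): "point" ([column, row] in pixels: a listed point, or the origin of a listed thing).
The state is a dict: "clock": time; "joints": joint angles; "qvel": joint speeds; "tau": joint torques, N m; "tcp_pos": TCP position; "orientation": TCP orientation; "contact_force": force on the tool from outside, world axes, zero at the start; "moment": the same for the moment, N m; "grip_width": finger opening in m; "gripper_force": force on a finger pad.
Only numpy, scipy, OpenCV 4.12 (cv2) and the standard library are available. Lean on these libraries where they do the work, as an engineer would, in place of code of your own. Each camera call takes 0.05 s, during which the arm holds its last target. There are 200 camera calls.

## Task

Dose the white ceramic mixing ball for the clear coat: crank the dispenser's wheel round until the white ball's pocket sits over the drop hole and the ball falls into the scoop waiting underneath; mind which way you turn, as the dark steel ball must stay in its pocket. Then pick up the scoop, tip the ball out of it into the open can, and set the empty scoop down upright on the bench. Leave the can standing where it is, and do not disturb the closed cans or the tubes.

Things in the scene. Friction and masses are not known exactly. Their poses are not given: they have to be found in the camera images.
- dispenser: ball dispenser, fixed: grey foot and column, square blue deck 200 x 200 mm, its top 86 mm above the bench. Origin on the bench under the wheel's axis; z up. The drop hole lies towards its -y; there the space under the deck is open (U-shaped foot, arms 138 mm apart) and the scoop stands in it. Lower end of the spout 56 mm above the bench, deck underside 78.
- drop_hole (a point): centre of the 27 mm drop hole, on the deck's upper face (under the wheel), 74 mm from the wheel's axis; a yellow index arrow on the deck's edge, 30 mm farther out, points to it. A 22 mm long steel spout hangs below it. A ball falls through once its pocket's centre is within about 8 mm of this point.
- wheel_axis (a point): centre of the upper face of the grey dosing wheel, 104 mm above the bench, on its upright axis. Wheel 188 mm across, 16 mm thick; ten round 25 mm pockets go right through it, 74 mm from the axis, 36 degrees apart. It turns endlessly either way, with light friction (0.06 N m), stays where left and carries the balls round on the deck, as it does the knob.
- knob_grip (a point): middle of the upright black crank knob on the wheel, 44 mm from the wheel's axis; 20 mm across, its top 16 mm above and the wheel's face 32 mm below this point. It spins freely on its own pin: a grip on it need not turn as the wheel is cranked round.
- ceramic_center (a point): centre of the white ceramic ball, 18 mm in diameter, 18 g; at the start it lies in a pocket of the wheel, its top level with the wheel's face.
- steelball_center (a point): centre of the dark steel ball, 18 mm in diameter, 24 g; at the start it lies in another pocket, two pockets (72 degrees) from the ceramic ball, on one side of it or the other.
- scoop_grip (a point): middle of the scoop's straight level black handle, where to take it: handle 16 mm wide, 20 mm high, flat-sided, this point 30 mm above the bench. The scoop's x axis points from handle to lip, z up. The handle runs 52 mm behind and 58 mm ahead of this point, the bowl's back wall is 74 mm ahead. Thin aluminium, about 85 g; its weight acts about 90 mm ahead of here. Stands flat on the bench.
- scoop_bowl (a point): middle of the level part of the scoop's floor, 105 mm along the scoop's x from scoop_grip and 28 mm lower. Bowl 46 mm wide inside, walls 30 mm high; back wall 29 mm behind this point; the level floor ends 30 mm ahead, then a lip turned up 19 degrees. At the start the drop hole is over the floor some 8 to 16 mm ahead of this point.
- scoop_lip (a point): middle of the edge of the scoop's lip, 167 mm along the scoop's x from scoop_grip and 18 mm lower. The front is open: a ball rolls out over it once the scoop is tipped lip-down by clearly more than 20 degrees (40 to 55 is good).
- can_mouth (a point): centre of the mouth of the open bare metal can, 80 mm above the bench; the can is 84 mm across, 78 mm inside, floor 4 mm thick, loose, 160 g. z up along the can.
- can_blue: closed can, same size, blue lid, loose (origin under its centre)
- can_yellow: closed can, same size, yellow lid, loose (origin under its centre)
- tube0: standing sample tube, red cap, 35 mm across, 114 mm high, loose (origin under its centre)
- tube1: another such tube
- tube2: another such tube
- scoop: the scoop; origin on the bench under the middle of the level part of its floor, x towards its lip, z up
Things that resemble listed ones, but are neither listed nor needed, are in the scene too. Of the things shaped like the scoop, the aluminium one is meant.

How it is judged:
By the outcome, as a careful person would: the job done as asked, in the order asked, and still so for the second after the job is handed in, with the robot touching nothing.
It also fails if it takes over 72 s, if anything falls off the work surface, if the arm or the gripper's body presses on something with over 40 N, if the wrist force passes 120 N, or if a joint passes its speed limit or range.

## Working session

There is one attempt and no reset: what is moved stays moved. The work goes in short steps, Python scripts to look and compute and a tool call to move; the robot and the scene stay as the last step left them, time stands still between calls to the robot, and variables do not carry over. Pictures are saved under pics/ and viewed, at most 10 in all, crops included, and the job is handed in when it is done.

Besides the shell and the picture viewer there is one more tool, called after "Emit:" as name([rows], argument=value, ...), one row to a line, values as JSON. apply_moves: Moves the arm, as the interface text tells. Its arguments: {"type":"object","properties":{"rows":{"type":"array","items":{"type":"array","items":{"type":"number"}}},"claw":{"type":"number"},"newtons":{"type":"number"}},"required":["rows"]}

```bash
mkdir -p pics
cat > h.py <<'E'
import numpy as np, cv2
from scipy.spatial.transform import Rotation as R
from bench import r
def rot(a):
    a=np.array(a,float)
    return a if a.shape==(3,3) else (R.from_rotvec(a).as_matrix() if a.size==3 else R.from_quat(a).as_matrix())
def ray(p,uv):
    K=np.array(p["intrinsics"]);d=np.array(p["dist"],float)
    n=cv2.undistortPoints(np.array([[uv]],float),K,d)[0,0]
    v=rot(p["attitude"])@np.array([n[0],-n[1],-1]);return np.array(p["eye"]),v
def atz(p,uv,z):
    e,v=ray(p,uv);return e+v*(z-e[2])/v[2]
def proj(p,X):
    c=rot(p["attitude"]).T@(np.array(X,float)-np.array(p["eye"]))
    q,_=cv2.projectPoints(np.array([[c[0],-c[1],-c[2]]]),np.zeros(3),np.zeros(3),np.array(p["intrinsics"]),np.array(p["dist"],float));return q[0,0]
def save(p,n,box=None,s=1):
    im=p["pixels"][:,:,::-1]
    if box: x,y,w,h=box; im=im[y:y+h,x:x+w]
    cv2.imwrite("pics/"+n,cv2.resize(im,None,fx=s,fy=s,interpolation=cv2.INTER_CUBIC))
E
python3 - <<'E'
from h import *
np.set_printoptions(precision=3,suppress=True)
Z=dict(dispenser=0,drop_hole=.086,wheel_axis=.104,knob_grip=.136,ceramic_center=.095,steelball_center=.095,scoop_grip=.03,scoop_bowl=.002,scoop_lip=.012,can_mouth=.08,can_blue=0,can_yellow=0,tube0=0,scoop=0)
P={n:r.grab_frame(n) for n in("side","top")}
print(P["top"]["attitude"])
for n,p in P.items():
    save(p,n+"0.png"); print(n,p["eye"])
    for t,z in Z.items():
        for d in r.landmark_of(p,t)[:4]: print(t,round(d["conf"],2),np.round(d["point"]),atz(p,d["point"],z))
print(r.get_obs())
E
```

```text
[ 0.146 -0.114 -1.578]
side [0.456 0.956 0.638]
dispenser 0.81 [293. 261.] [0.583 0.194 0.   ]
wheel_axis 0.63 [290. 226.] [0.588 0.184 0.104]
knob_grip 0.42 [296. 211.] [0.573 0.16  0.136]
steelball_center 0.59 [302. 249.] [0.55  0.265 0.095]
steelball_center 0.22 [343. 184.] [ 0.455 -0.078  0.095]
scoop_grip 0.93 [248. 311.] [0.652 0.405 0.03 ]
scoop_grip 0.89 [386. 259.] [0.34  0.209 0.03 ]
scoop_grip 0.77 [378. 200.] [ 0.338 -0.09   0.03 ]
scoop_grip 0.38 [304. 211.] [ 0.573 -0.013  0.03 ]
scoop_bowl 0.89 [284. 353.] [0.565 0.483 0.002]
scoop_bowl 0.75 [365. 223.] [0.383 0.004 0.002]
scoop_bowl 0.73 [302. 247.] [0.565 0.137 0.002]
scoop_bowl 0.61 [417. 282.] [0.266 0.26  0.002]
scoop_lip 0.85 [306. 364.] [0.516 0.513 0.012]
scoop_lip 0.73 [442. 287.] [0.212 0.285 0.012]
scoop_lip 0.63 [358. 228.] [0.408 0.049 0.012]
can_mouth 0.61 [310. 168.] [ 0.575 -0.22   0.08 ]
can_blue 0.84 [343. 184.] [ 0.453 -0.256  0.   ]
can_blue 0.64 [254. 197.] [ 0.766 -0.142  0.   ]
can_yellow 0.66 [276. 165.] [ 0.733 -0.412  0.   ]
tube0 0.69 [246. 202.] [ 0.785 -0.105  0.   ]
tube0 0.67 [244. 215.] 
[... 1527 characters left out ...]
0.   ]
tube0 0.3 [275. 184.] [0.602 0.163 0.   ]
scoop 0.97 [245. 301.] [0.26  0.248 0.   ]
scoop 0.93 [327. 256.] [0.385 0.009 0.   ]
scoop 0.81 [293. 193.] [0.574 0.107 0.   ]
scoop 0.67 [171. 196.] [0.571 0.478 0.   ]
{'clock': 1.5, 'joints': array([ 1.239,  0.477,  0.022,  1.555, -0.011,  1.109, -0.083]), 'qvel': array([-0.   , -0.001, -0.001,  0.001,  0.   , -0.   , -0.002]), 'tau': array([  0.   , -59.631,   1.606, -28.154,   0.012,   0.002,   0.   ]), 'tcp_pos': array([ 0.15 , -0.658,  0.231]), 'orientation': array([-3.122, -0.351,  0.   ]), 'contact_force': array([0.038, 0.752, 0.135]), 'moment': array([-0.003,  0.019, -0.02 ]), 'gripper_force': 0.0, 'grip_width': 0.0852551809276798}
```

View top.

Run:
```python
import cv2
im=cv2.imread("pics/top0.png");cv2.imwrite("pics/top0c.png",cv2.resize(im[90:340,130:500],None,fx=2.1,fy=2.1,interpolation=cv2.INTER_CUBIC))
```

```text
(no output)
```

View pics/top0c.png

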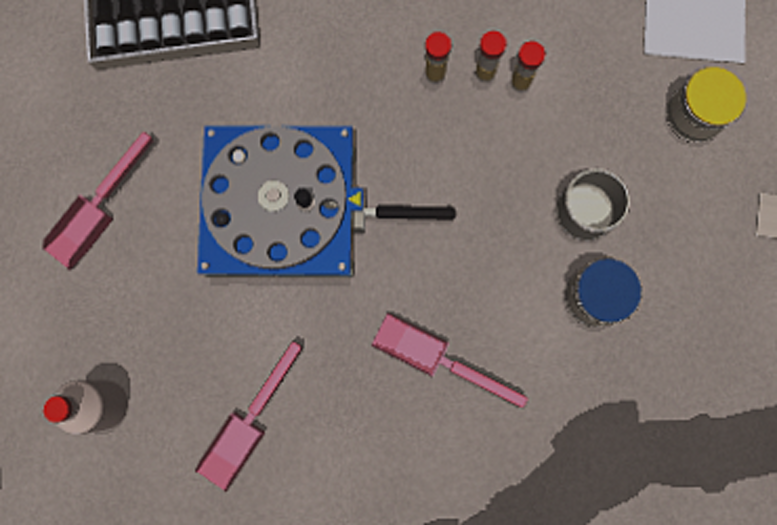

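```bash
cat >> h.py <<'E'
np.set_printoptions(precision=3,suppress=True)
def Rdown(yaw,tilt=0):  # yaw(deg) of tool x; tilt (deg) about tool y
    c,s=np.cos(np.radians(yaw)),np.sin(np.radians(yaw))
    return np.array([[c,s,0],[s,-c,0],[0,0,-1.]])@R.from_euler("y",tilt,degrees=True).as_matrix()
def goal(pos,Rt=None):
    o=r.get_obs();A=rot(o["orientation"]);p=np.array(o["tcp_pos"])
    s=A.T@(np.array(pos)-p)/.25
    t=R.from_matrix(A.T@Rt).as_rotvec()/(np.pi/2) if Rt is not None else np.zeros(3)
    print("clk",o["clock"],"tcp",p,"x",A[:,0],"z",A[:,2],"q",o["joints"]);print("GO",s,t)
E
python3 - <<'E'
from h import *
goal((.45,-.3,.33));goal((.575,.13,.33))
E
```

```text
clk 1.5 tcp [ 0.15  -0.658  0.231] x [ 0.975  0.222 -0.   ] z [-0.  0. -1.] q [ 1.239  0.477  0.022  1.555 -0.011  1.109 -0.083]
GO [ 1.489 -1.13  -0.395] [0. 0. 0.]
clk 1.5 tcp [ 0.15  -0.658  0.231] x [ 0.975  0.222 -0.   ] z [-0.  0. -1.] q [ 1.239  0.477  0.022  1.555 -0.011  1.109 -0.083]
GO [ 2.358 -2.697 -0.395] [0. 0. 0.]
```

Emit:
apply_moves([
  [0.15, -0.15, -0.2, 0, 0, -0.1],
  [0.35, -0.3, -0.35, 0, 0, -0.2],
  [0.5, -0.45, -0.4, 0, 0, -0.3],
  [0.65, -0.6, -0.4, 0, 0, -0.4],
  [0.8, -0.75, -0.4, 0, 0, -0.5],
])

```text
clock: 2.12
tcp_pos: [0.3046, -0.429, 0.3322]
orientation: [2.744, 1.526, 0.001]
contact_force: [1.0, -0.5, -0.2]
grip_width: 0.0853
gripper_force: 0.0
```

Run:
```python
from h import *
goal((.575,.13,.33),Rdown(90))
```

```text
clk 2.125 tcp [ 0.305 -0.429  0.332] x [ 0.527  0.85  -0.001] z [ 0.001 -0.001 -1.   ] q [ 1.04   0.158 -0.232  1.766  0.039  1.22   0.242]
GO [ 2.47  -0.26   0.007] [ 0.001  0.001 -0.354]
```

Emit:
apply_moves([
  [0.25, 0, 0, 0, 0, -0.1],
  [0.5, -0.05, 0, 0, 0, -0.15],
  [0.75, -0.07, 0, 0, 0, -0.25],
  [1.0, -0.1, 0, 0, 0, -0.35],
  [1.0, -0.1, 0, 0, 0, -0.354],
])

```text
clock: 2.75
tcp_pos: [0.4173, -0.2012, 0.3319]
orientation: [2.215, 2.226, 0.002]
contact_force: [0.0, -0.1, -0.6]
grip_width: 0.0854
gripper_force: 0.0
```

Run:
```python
from h import *
goal((.575,.13,.33),Rdown(90))
```

```text
clk 2.75 tcp [ 0.417 -0.201  0.332] x [-0.005  1.     0.   ] z [ 0.002  0.    -1.   ] q [ 0.786  0.063 -0.488  1.879  0.031  1.206  0.293]
GO [1.322 0.637 0.009] [ 0.001 -0.     0.003]
```

Emit:
apply_moves([
  [0.25, 0.12, 0, 0, 0, 0],
  [0.5, 0.24, 0, 0, 0, 0],
  [0.75, 0.36, 0, 0, 0, 0],
  [0.95, 0.48, 0, 0, 0, 0],
  [1.0, 0.6, 0, 0, 0, 0],
])

```text
clock: 3.38
tcp_pos: [0.5672, 0.0456, 0.3318]
orientation: [2.225, 2.217, 0.001]
contact_force: [-0.2, -0.8, 0.4]
grip_width: 0.0852
gripper_force: 0.0
```

Emit:
apply_moves([
  [0.2, 0.04, 0, 0, 0, 0],
  [0.32, 0.04, 0, 0, 0, 0],
  [0.32, 0.04, 0, 0, 0, 0],
])

```text
clock: 3.75
tcp_pos: [0.5768, 0.1252, 0.3311]
orientation: [-2.223, -2.218, -0.001]
contact_force: [-0.1, -0.3, -0.3]
grip_width: 0.0856
gripper_force: 0.0
```

Run:
```python
from h import *
Z=dict(drop_hole=.086,wheel_axis=.104,knob_grip=.136,ceramic_center=.095,steelball_center=.095,scoop_grip=.03)
p=r.grab_frame("wrist");save(p,"w1.png")
for t,z in Z.items():
    for d in r.landmark_of(p,t)[:3]: print(t,round(d["conf"],2),np.round(d["point"]),atz(p,d["point"],z))
print(p["eye"]);goal((.575,.13,.33),Rdown(90))
```

```text
drop_hole 0.81 [322. 175.] [0.575 0.12  0.086]
wheel_axis 0.76 [333. 121.] [0.589 0.192 0.104]
knob_grip 0.76 [321. 162.] [0.574 0.146 0.136]
ceramic_center 0.68 [378.  80.] [0.643 0.24  0.095]
steelball_center 0.76 [305.  64.] [0.555 0.259 0.095]
scoop_grip 0.78 [192. 287.] [ 0.337 -0.1    0.03 ]
scoop_grip 0.6 [172. 115.] [0.351 0.199 0.03 ]
[0.578 0.205 0.475]
clk 4.1 tcp [0.577 0.122 0.331] x [ 0.008  1.    -0.001] z [ 0.    -0.001 -1.   ] q [ 0.238  0.34  -0.713  1.601  0.23   1.286 -0.519]
GO [ 0.034 -0.009  0.005] [ 0.     0.    -0.005]
```

View pics/w1.png

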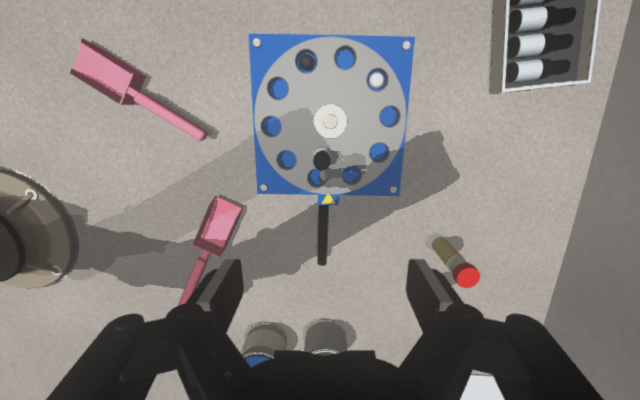

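Run:
```python
from h import *
import pickle
p=r.grab_frame("wrist");pickle.dump(p,open("w1.pkl","wb"))
from scipy.optimize import least_squares
px=[(377,79),(389,116),(379,152),(351,175),(317,177),(287,159),(271,126),(278,88),(306,61),(345,57)]
X=np.array([atz(p,u,.104)[:2] for u in px])
f=lambda q:np.concatenate([q[:2]+.074*np.array([np.cos(q[2]-i*np.pi/5),np.sin(q[2]-i*np.pi/5)])-X[i] for i in range(10)])
s=least_squares(f,[.589,.19,.9]);print("axis",s.x[:2],"pocket deg",np.degrees(s.x[2]),"res",s.fun.reshape(-1,2))
c=s.x[:2]
a=atz(p,(328,198),.086)[:2]-c;print("arrow",np.degrees(np.arctan2(a[1],a[0])),np.hypot(*a))
S=[atz(p,u,.086)[:2] for u in[(256,42),(407,45),(393,189),(264,187)]];print("screws",np.array(S),"centre",np.mean(S,0))
for d in[S[1]-S[0],S[2]-S[3],S[0]-S[3],S[1]-S[2]]:print(np.degrees(np.arctan2(d[1],d[0])))
im=p["pixels"].astype(int).sum(2)
m=(im<110)
ys,xs=np.nonzero(m[203:266,305:345]);
from numpy import array
for y in range(205,266,6):
    k=np.nonzero(m[y,305:345])[0]+305
    if len(k): print(y,k.min(),k.max(),atz(p,((k.min()+k.max())/2,y),.04))
b=[k for k in range(200,275) if m[k,318:326].sum()>4];print(b[0],b[-1],atz(p,(322,b[0]),.04),atz(p,(322,b[-1]+.5),.04))
k=np.array(atz(p,(322,154),.152))[:2]-c;print(k)
g=cv2.resize(p["pixels"][110:280,240:420,::-1],None,fx=3.2,fy=3.2,interpolation=cv2.INTER_CUBIC);cv2.imwrite("pics/w1c.png",g)
```

```text
axis [0.586 0.188] pocket deg 40.2501445996465 res [[ 0.    -0.   ]
 [ 0.001  0.   ]
 [-0.     0.   ]
 [ 0.     0.   ]
 [-0.    -0.001]
 [-0.001 -0.001]
 [ 0.     0.   ]
 [-0.     0.   ]
 [ 0.     0.   ]
 [-0.    -0.   ]]
arrow -91.42730065873693 0.10599256566253436
screws [[0.497 0.281]
 [0.68  0.276]
 [0.675 0.095]
 [0.494 0.099]] centre [0.586 0.187]
-1.4143562257052613
-1.344276395840979
89.03349529994013
88.29537700926618Traceback (most recent call last):
  File "<stdin>", line 20, in <module>
IndexError: list index out of range
```

Run:
```python
from h import *
import pickle
p=pickle.load(open("w1.pkl","rb"))
g=cv2.resize(p["pixels"][110:280,240:420,::-1],None,fx=3.2,fy=3.2,interpolation=cv2.INTER_CUBIC);cv2.imwrite("pics/w1c.png",g)
goal((.574,.146,.121),Rdown(90))
```

```text
clk 4.15 tcp [0.577 0.122 0.331] x [ 0.007  1.    -0.   ] z [ 0.    -0.001 -1.   ] q [ 0.238  0.34  -0.713  1.601  0.23   1.286 -0.519]
GO [ 0.097 -0.014  0.841] [ 0.     0.    -0.005]
```

View pics/w1c.png

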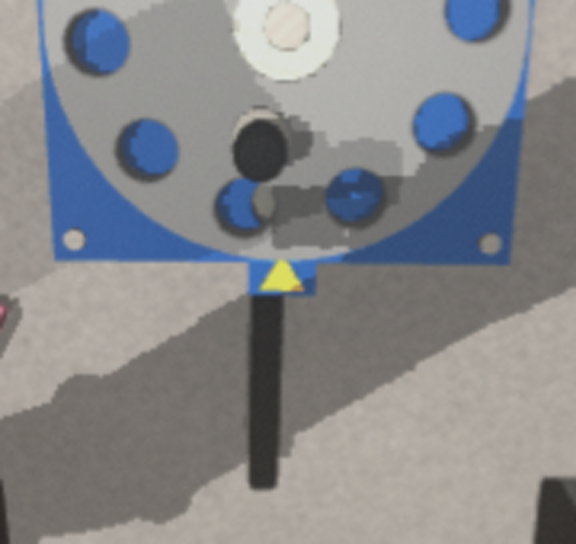

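Run:
```python
from h import *
import pickle
p=pickle.load(open("w1.pkl","rb"))
print(atz(p,(321.3,156.9),.152)-[.586,.188,0],atz(p,(322.2,262.5),.04),atz(p,(323,206),.04),atz(p,(322.2,262.5),.03))
```

```text
[-0.011 -0.037  0.152] [ 0.574 -0.048  0.04 ] [0.576 0.055 0.04 ] [ 0.573 -0.053  0.03 ]
```

Emit:
apply_moves([
  [0.03, -0.01, 0.2, 0, 0, 0],
  [0.08, -0.014, 0.4, 0, 0, 0],
  [0.1, -0.014, 0.6, 0, 0, 0],
  [0.1, -0.014, 0.6, 0, 0, 0],
], claw=0.8)

```text
clock: 4.65
tcp_pos: [0.5712, 0.1468, 0.178]
orientation: [-2.224, -2.213, 0.01]
contact_force: [0.6, 0.9, 0.5]
grip_width: 0.0685
gripper_force: 0.0
```

Run:
```python
from h import *
goal((.574,.146,.121),Rdown(90))
```

```text
clk 4.65 tcp [0.571 0.147 0.178] x [ 0.005  1.    -0.002] z [-0.007 -0.002 -1.   ] q [ 0.154  0.482 -0.675  1.776  0.347  1.013 -0.659]
GO [-0.003  0.013  0.228] [-0.005  0.001 -0.003]
```

Emit:
apply_moves([
  [0, 0.013, 0.1, 0, 0, 0],
  [0, 0.013, 0.228, 0, 0, 0],
  [0, 0.013, 0.228, 0, 0, 0],
])

```text
clock: 5.03
tcp_pos: [0.577, 0.1471, 0.1247]
orientation: [-2.229, -2.214, 0.002]
contact_force: [0.1, -0.2, -0.2]
grip_width: 0.0681
gripper_force: 0.0
```

Emit:
apply_moves([
  [0, 0, 0, 0, 0, 0],
  [0, 0, 0, 0, 0, 0],
  [0, 0, 0, 0, 0, 0],
  [0, 0, 0, 0, 0, 0],
  [0, 0, 0, 0, 0, 0],
], claw=0, newtons=25)

```text
clock: 5.65
tcp_pos: [0.5776, 0.1482, 0.1258]
orientation: [2.227, 2.214, 0.002]
contact_force: [-1.8, -0.9, 5.5]
grip_width: 0.0184
gripper_force: 24.8
```

```bash
cat > crank.py <<'E'
from h import *
import sys
c=np.array([.586,.188]);o=r.get_obs();p=np.array(o["tcp_pos"]);A=rot(o["orientation"])
w=p[:2]-c;a0=np.degrees(np.arctan2(w[1],w[0]));print("clk",o["clock"],"angle",a0,"r",np.hypot(*w),"z",p[2],"grip",o["grip_width"],o["gripper_force"],"q",o["joints"])
e=float(sys.argv[1]);n=int(sys.argv[2]);y=float(sys.argv[3])
for i in range(1,n+1):
    a=np.radians(a0+e*i/n);t=np.r_[c+.044*np.array([np.cos(a),np.sin(a)]),p[2]]
    print(np.round(np.r_[A.T@(t-p)/.25,0,0,y*i/n/90],3).tolist())
E
python3 crank.py -65 5 30
```

```text
clk 5.65 angle -101.86630942129896 r 0.0407019279197941 z 0.12581723821239177 grip 0.01842718853843871 24.81066044243562 q [ 0.126  0.548 -0.643  1.81   0.406  0.917 -0.704]
[-0.001, -0.041, -0.0, 0.0, 0.0, 0.067]
[0.02, -0.075, -0.0, 0.0, 0.0, 0.133]
[0.048, -0.103, -0.0, 0.0, 0.0, 0.2]
[0.081, -0.125, -0.0, 0.0, 0.0, 0.267]
[0.119, -0.139, -0.0, 0.0, 0.0, 0.333]
```

Emit:
apply_moves([
  [0.0, -0.041, 0, 0, 0, 0.067],
  [0.02, -0.075, 0, 0, 0, 0.133],
  [0.048, -0.103, 0, 0, 0, 0.2],
  [0.081, -0.125, 0, 0, 0, 0.267],
  [0.119, -0.139, 0, 0, 0, 0.333],
])

```text
clock: 6.28
tcp_pos: [0.5422, 0.1767, 0.1257]
orientation: [2.726, 1.557, -0.002]
contact_force: [-5.9, -4.9, 9.7]
grip_width: 0.0185
gripper_force: 26.3
```

Emit:
apply_moves([
  [0, 0, 0, 0, 0, 0],
  [0, 0, 0, 0, 0, 0],
])

```text
clock: 6.52
tcp_pos: [0.5414, 0.179, 0.1258]
orientation: [-2.724, -1.565, 0.001]
contact_force: [-6.4, -0.3, 10.0]
grip_width: 0.0189
gripper_force: 26.2
```

```bash
python3 - <<'E'
from h import *
p=r.grab_frame("wrist");save(p,"w2.png",(200,0,260,260),2.2)
for t in("ceramic_center","steelball_center"):
    for d in r.landmark_of(p,t)[:2]:
        w=atz(p,d["point"],.095)-[.586,.188,0];print(t,d["conf"],d["point"],w,np.degrees(np.arctan2(w[1],w[0])))
E
python3 crank.py -55 5 30
```

```text
ceramic_center 0.82 [496.1, 172.1] [ 0.071 -0.025  0.095] -19.491018620364212
steelball_center 0.93 [400.2, 56.9] [0.047 0.063 0.095] 53.228312729520496
clk 6.675 angle -168.47853524271576 r 0.04547204189893337 z 0.125722728141043 grip 0.018603316692482497 26.214761748269666 q [-0.009  0.486 -0.54   1.875  0.32   0.867 -1.235]
[0.031, -0.016, 0.0, 0.0, 0.0, 0.067]
[0.062, -0.03, 0.0, 0.0, 0.0, 0.133]
[0.094, -0.038, -0.0, 0.0, 0.0, 0.2]
[0.128, -0.04, -0.0, 0.0, 0.0, 0.267]
[0.161, -0.036, -0.0, 0.0, 0.0, 0.333]
```

View pics/w2.png

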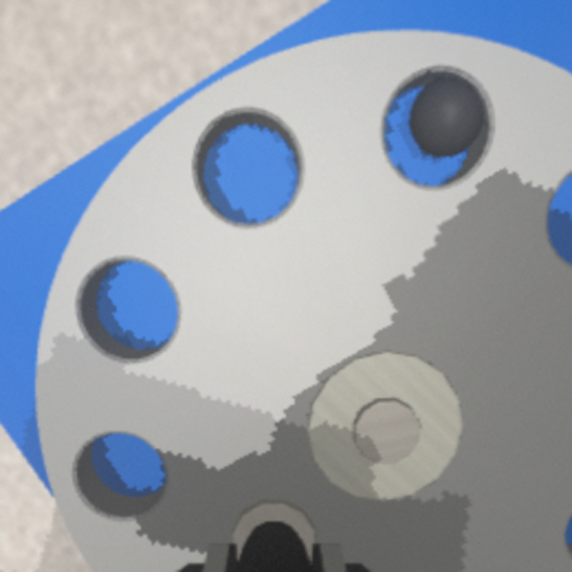

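Emit:
apply_moves([
  [0.031, -0.016, 0, 0, 0, 0.067],
  [0.062, -0.03, 0, 0, 0, 0.133],
  [0.094, -0.038, 0, 0, 0, 0.2],
  [0.128, -0.04, 0, 0, 0, 0.267],
  [0.161, -0.036, 0, 0, 0, 0.333],
])

```text
clock: 7.3
tcp_pos: [0.5514, 0.2222, 0.1258]
orientation: [-3.031, -0.806, 0.004]
contact_force: [-10.5, 6.4, 9.0]
grip_width: 0.019
gripper_force: 26.1
```

```bash
python3 crank.py -15 5 0
```

```text
clk 7.3 angle 135.38000295215915 r 0.04862978456761937 z 0.1258035768606491 grip 0.01901548763640166 26.12767887680093 q [-0.165  0.5   -0.42   1.823  0.251  0.873 -1.753]
[0.014, 0.016, -0.0, 0.0, 0.0, 0.0]
[0.023, 0.014, -0.0, 0.0, 0.0, 0.0]
[0.032, 0.013, -0.0, 0.0, 0.0, 0.0]
[0.041, 0.012, -0.0, 0.0, 0.0, 0.0]
[0.05, 0.011, -0.0, 0.0, 0.0, 0.0]
```

Emit:
apply_moves([
  [0.014, 0.016, 0, 0, 0, 0],
  [0.022, 0.014, 0, 0, 0, 0],
  [0.03, 0.013, 0, 0, 0, 0],
  [0.038, 0.012, 0, 0, 0, 0],
  [0.044, 0.011, 0, 0, 0, 0],
])

```text
clock: 7.92
tcp_pos: [0.5617, 0.2299, 0.1258]
orientation: [-3.023, -0.815, 0.001]
contact_force: [-11.2, 16.1, 4.2]
grip_width: 0.0191
gripper_force: 26.1
```

```bash
cat > chk.py <<'E'
from h import *
for n in("wrist","top","side"):
    p=r.grab_frame(n)
    for t in("ceramic_center","steelball_center"):
        for d in r.landmark_of(p,t)[:2]:
            w=atz(p,d["point"],.095)-[.586,.188,0];print(n,t,round(d["conf"],2),d["point"],w[:2],np.degrees(np.arctan2(w[1],w[0])))
E
python3 chk.py; python3 crank.py -5 3 0
```

```text
wrist steelball_center 0.61 [495.2, 166.9] [ 0.071 -0.025] -19.771439019894864
top steelball_center 0.72 [414.7, 186.0] [-0.016 -0.42 ] -92.16581702934904
top steelball_center 0.5 [272.1, 158.8] [ 0.067 -0.028] -23.158373416992223
clk 8.375 angle 119.77160829263956 r 0.04846811308947306 z 0.125847989893746 grip 0.019108091264647135 25.962979876203462 q [-0.168  0.517 -0.421  1.795  0.251  0.881 -1.745]
[0.005, 0.018, -0.0, 0.0, 0.0, 0.0]
[0.01, 0.018, -0.0, 0.0, 0.0, 0.0]
[0.015, 0.019, -0.0, 0.0, 0.0, 0.0]
```

Run:
```python
from h import *
p=r.grab_frame("wrist");print(proj(p,(.584,.114,.095)),proj(p,(.586,.188,.104)));save(p,"w3.png")
```

```text
[479.587 288.883] [399.057 244.88 ]
```

View pics/w3.png

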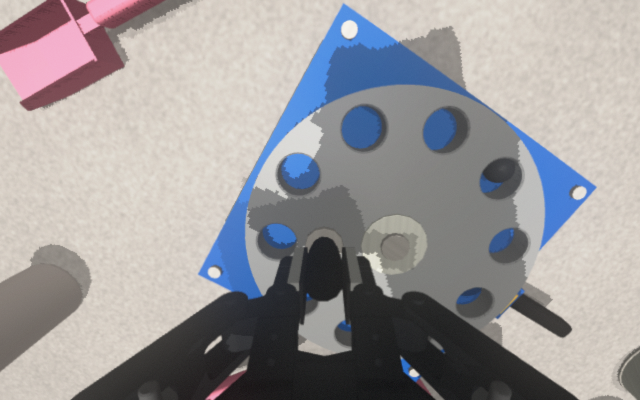

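Run:
```python
from h import *
p=r.grab_frame("wrist")
for u in[(475,302),(508,244),(502,178),(445,130),(364,128),(299,174)]:
    w=atz(p,u,.104)-[.586,.188,0];print(u,w[:2],np.hypot(*w[:2]),np.degrees(np.arctan2(w[1],w[0])))
save(p,"w4.png",(430,140,150,190),3)
```

```text
(475, 302) [-0.009 -0.07 ] 0.07082135465720177 -97.50014803675982
(508, 244) [ 0.036 -0.06 ] 0.06988147913972004 -59.20477946168627
(502, 178) [ 0.067 -0.028] 0.07234928972521633 -22.554941364227034
(445, 130) [0.072 0.018] 0.07392252415811493 14.421721801119602
(364, 128) [0.049 0.058] 0.07637159526428877 49.63726210146397
(299, 174) [0.008 0.077] 0.07744025843087629 84.00814617133852
```

View pics/w4.png

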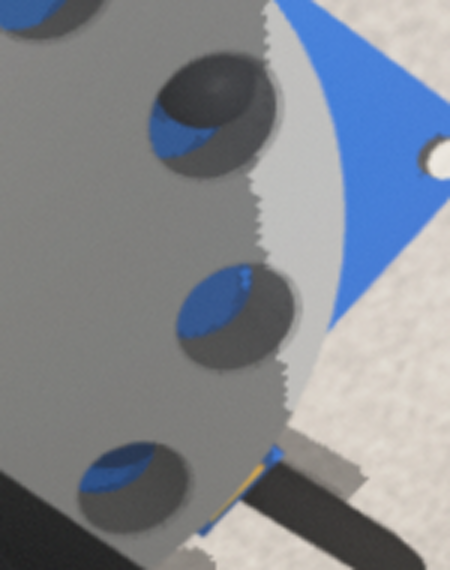

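Emit:
apply_moves([
  [0, 0, 0, 0, 0, 0],
  [0, 0, 0, 0, 0, 0],
  [0, 0, -0.1, 0, 0, 0],
  [0, 0, -0.3, 0, 0, 0],
  [0, 0, -0.5, 0, 0, 0],
], claw=0.6)

```text
clock: 9.1
tcp_pos: [0.5661, 0.2192, 0.2507]
orientation: [3.036, 0.804, -0.0]
contact_force: [0.1, 0.3, 0.6]
grip_width: 0.0512
gripper_force: 0.0
```

Run:
```python
from h import *
goal((.575,-.06,.25),Rdown(90))
```

```text
clk 9.1 tcp [0.566 0.219 0.251] x [ 0.869  0.495 -0.   ] z [-0.    -0.001 -1.   ] q [-0.132  0.385 -0.445  1.679  0.181  1.119 -1.681]
GO [-0.521  0.988  0.004] [ 0.     0.    -0.671]
```

Emit:
apply_moves([
  [-0.1, 0.2, 0, 0, 0, -0.11],
  [-0.21, 0.4, 0, 0, 0, -0.22],
  [-0.31, 0.6, 0, 0, 0, -0.33],
  [-0.42, 0.8, 0, 0, 0, -0.45],
  [-0.52, 0.98, 0, 0, 0, -0.56],
])

```text
clock: 9.72
tcp_pos: [0.5743, -0.0601, 0.2497]
orientation: [2.399, 2.026, -0.0]
contact_force: [0.7, -0.3, 0.4]
grip_width: 0.0511
gripper_force: 0.0
```

Emit:
apply_moves([
  [0, 0, 0, 0, 0, -0.11],
  [0, 0, 0, 0, 0, -0.11],
  [0, 0, 0, 0, 0, -0.11],
])

```text
clock: 10.1
tcp_pos: [0.5745, -0.0564, 0.2495]
orientation: [2.223, 2.219, 0.0]
contact_force: [-0.1, 0.9, -0.4]
grip_width: 0.0512
gripper_force: 0.0
```

Run:
```python
from h import *
p=r.grab_frame("wrist")
for d in r.landmark_of(p,"scoop_grip")[:2]: print(d["conf"],d["point"],atz(p,d["point"],.03))
for d in r.search_frame(p,"ceramic_center"): print(d)
hsv=p["pixels"].astype(int); m=(hsv.sum(2)<150)
u=proj(p,(.575,-.02,.04));v=proj(p,(.575,.05,.04));print(u,v)
for X in((.0),(-.03),(.04)):
    c=proj(p,(.575,X,.04));row=int(round(c[1]));k=np.nonzero(m[row,int(c[0])-40:int(c[0])+40])[0]+int(c[0])-40
    if len(k):print(row,k.min(),k.max(),len(k),atz(p,(k.mean(),row),.04))
col=int(u[0]);k=np.nonzero(m[:,col])[0];print(k)
save(p,"w5.png");goal((.575,0,.011),Rdown(90))
```

```text
0.66 [149.5, 200.6] [ 0.341 -0.091  0.03 ]
0.58 [324.2, 128.1] [0.576 0.002 0.03 ]
{'rect': [469.9, 139.9, 86.6, 38.9], 'conf': 0.36}
[323.762 147.253] [323.646  85.524]
[357 358 359 360 361 362 363 364 365 366 367 368 369 370 371 372 373 374
 375 376 377 378 379 380 381 382 383 384 385 386 387 388 389 390 391 392
 393 394 395 396 397 398 399]
clk 10.25 tcp [ 0.574 -0.056  0.249] x [-0.001  1.    -0.   ] z [ 0. -0. -1.] q [ 0.425  0.352 -0.55   1.745  0.204  1.102 -0.19 ]
GO [0.224 0.002 0.954] [0. 0. 0.]
```

View pics/w5.png

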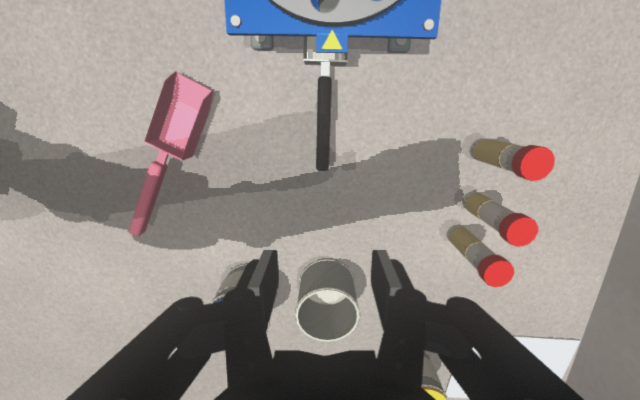

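Run:
```python
from h import *
p=r.grab_frame("wrist")
print(atz(p,(322.5,168),.035),atz(p,(324.7,76),.04),atz(p,(328,314),.08))
for n in("can_mouth","can_blue"):
  for d in r.landmark_of(p,n)[:2]: print(n,d["conf"],d["point"],atz(p,d["point"],.08))
```

```text
[ 0.573 -0.046  0.035] [0.576 0.06  0.04 ] [ 0.581 -0.232  0.08 ]
can_mouth 0.95 [328.6, 318.1] [ 0.581 -0.239  0.08 ]
can_blue 0.64 [252.0, 285.5] [ 0.484 -0.188  0.08 ]
```

Emit:
apply_moves([
  [0.1, 0, 0.2, 0, 0, 0],
  [0.2, 0, 0.4, 0, 0, 0],
  [0.23, 0, 0.6, 0, 0, 0],
  [0.235, 0, 0.75, 0, 0, 0],
  [0.235, 0, 0.75, 0, 0, 0],
])

```text
clock: 11.02
tcp_pos: [0.5721, 0.0021, 0.0593]
orientation: [-2.217, -2.22, 0.007]
contact_force: [0.0, -0.5, 0.7]
grip_width: 0.0511
gripper_force: 0.0
```

Run:
```python
from h import *
goal((.575,.002,.011),Rdown(89))
```

```text
clk 11.025 tcp [0.572 0.002 0.059] x [-0.001  1.    -0.   ] z [-0.006 -0.    -1.   ] q [ 0.258  0.579 -0.483  1.906  0.379  0.754 -0.439]
GO [-0.     0.013  0.193] [-0.004  0.     0.012]
```

Emit:
apply_moves([
  [0, 0.01, 0.1, 0, 0, 0.006],
  [0, 0.01, 0.18, 0, 0, 0.012],
  [0, 0.01, 0.18, 0, 0, 0.012],
])

```text
clock: 11.4
tcp_pos: [0.5763, 0.0016, 0.0164]
orientation: [-2.241, -2.2, 0.002]
contact_force: [-0.6, 0.7, -1.0]
grip_width: 0.0517
gripper_force: 0.0
```

Emit:
apply_moves([
  [0, 0, 0, 0, 0, 0],
  [0, 0, 0, 0, 0, 0],
  [0, 0, 0, 0, 0, 0],
  [0, 0, 0, 0, 0, 0],
  [0, 0, 0, 0, 0, 0],
], claw=0, newtons=80)

```text
clock: 12.02
tcp_pos: [0.5776, 0.0018, 0.0174]
orientation: [2.241, 2.2, 0.002]
contact_force: [-0.5, -1.3, 6.2]
grip_width: 0.0142
gripper_force: 81.3
```

Run:
```python
from h import *
goal((.575,.002,.018),Rdown(89));print(r.get_obs()["contact_force"],r.get_obs()["grip_width"])
```

```text
clk 12.025 tcp [0.578 0.002 0.017] x [ 0.019  1.    -0.   ] z [ 0.001 -0.    -1.   ] q [ 0.227  0.643 -0.443  1.915  0.424  0.676 -0.493]
GO [ 0.001 -0.011 -0.002] [ 0.001  0.    -0.001]
[-0.468 -1.337  6.184] 0.014216267125588562
```

Emit:
apply_moves([
  [0, 0, -0.015, 0, 0, 0],
  [0, 0, -0.03, 0, 0, 0],
  [-0.02, 0, -0.03, 0, 0, 0],
  [-0.06, 0, -0.03, 0, 0, 0],
  [-0.12, 0, -0.03, 0, 0, 0],
])

```text
clock: 12.65
tcp_pos: [0.5761, -0.029, 0.0241]
orientation: [-2.241, -2.201, 0.001]
contact_force: [-0.1, 0.6, -1.2]
grip_width: 0.0143
gripper_force: 80.4
```

Emit:
apply_moves([
  [-0.08, 0, 0, 0, 0, 0],
  [-0.16, 0, 0, 0, 0, 0],
  [-0.24, 0, 0, 0, 0, 0],
  [-0.32, 0, 0, 0, 0, 0],
  [-0.37, 0, 0, 0, 0, 0],
])

```text
clock: 13.28
tcp_pos: [0.5745, -0.1226, 0.0242]
orientation: [2.243, 2.199, -0.001]
contact_force: [0.3, 0.5, -1.3]
grip_width: 0.0145
gripper_force: 80.4
```

Run:
```python
from h import *
o=r.get_obs();print(o["grip_width"],o["contact_force"],o["moment"])
p=r.grab_frame("wrist");save(p,"w6.png",(160,0,320,240),2)
for d in r.landmark_of(p,"ceramic_center")[:3]: print(d)
for n in("scoop_bowl","scoop_lip"):
  for d in r.landmark_of(p,n)[:3]: print(n,d,atz(p,d["point"],.015))
goal((.578,-.115,.2),Rdown(89))
```

```text
0.014470257482371582 [ 0.329  0.517 -1.342] [-0.135 -0.037 -0.011]
{'point': [326.5, 9.5], 'conf': 0.85}
{'point': [321.9, 56.6], 'conf': 0.19}
scoop_bowl {'point': [321.4, 58.7], 'conf': 0.55} [ 0.576 -0.019  0.015]
scoop_bowl {'point': [319.3, 55.2], 'conf': 0.21} [ 0.575 -0.017  0.015]
clk 13.475 tcp [ 0.575 -0.12   0.024] x [0.018 1.    0.001] z [ 0.     0.001 -1.   ] q [ 0.439  0.644 -0.448  1.888  0.414  0.702 -0.27 ]
GO [ 0.021  0.013 -0.703] [ 0. -0. -0.]
```

View pics/w6.png

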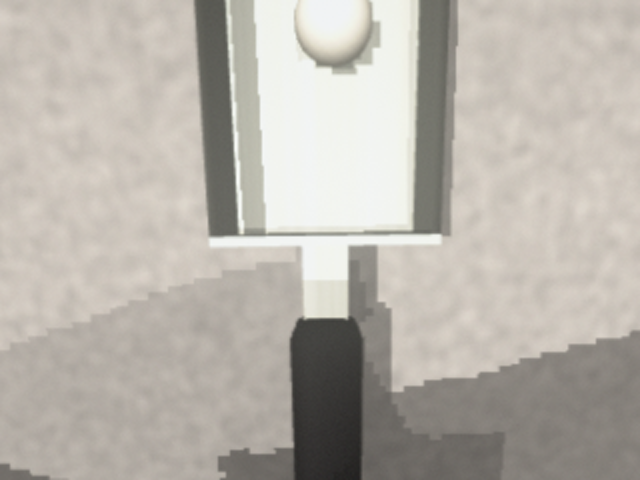

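Emit:
apply_moves([
  [0, 0, -0.06, 0, 0.03, 0],
  [0, 0, -0.2, 0, 0.06, 0],
  [0, 0, -0.4, 0, 0.1, 0],
  [0, 0, -0.65, 0, 0.1, 0],
  [0, 0, -0.8, 0, 0.1, 0],
])

```text
clock: 14.1
tcp_pos: [0.5758, -0.1193, 0.2276]
orientation: [-2.159, -2.125, -0.174]
contact_force: [0.6, -0.0, -1.6]
grip_width: 0.0143
gripper_force: 80.5
```

```bash
cat > pour.py <<'E'
from h import *
import sys
can=np.array([.581,-.237]);L=np.array([.168,0,.0054])
def pose(tilt,zl,short,yaw=158):  # tilt lip-up positive
    A=Rdown(yaw,tilt);d=np.array([np.cos(np.radians(yaw)),np.sin(np.radians(yaw))])
    lip=np.r_[can-short*d,zl];return lip-A@L,A
for a in sys.argv[1:]:
    P,A=pose(*map(float,a.split(",")));print(a,P);goal(P,A)
E
python3 pour.py 9,.23,.02
```

```text
9,.23,.02 [ 0.754 -0.307  0.209]
clk 14.1 tcp [ 0.576 -0.119  0.228] x [0.016 0.988 0.156] z [ 0.006  0.156 -0.988] q [ 0.687  0.438 -0.663  1.718  0.122  1.078 -0.003]
GO [-0.742  0.726 -0.039] [ 0.122  0.002 -0.756]
```

Emit:
apply_moves([
  [-0.05, 0.05, 0, 0.01, 0, -0.06],
  [-0.13, 0.13, 0, 0.025, 0, -0.15],
  [-0.22, 0.22, -0.01, 0.04, 0, -0.25],
  [-0.32, 0.32, -0.02, 0.06, 0, -0.35],
  [-0.42, 0.41, -0.02, 0.075, 0, -0.45],
])

```text
clock: 14.72
tcp_pos: [0.6766, -0.2261, 0.2128]
orientation: [-1.256, -2.718, -0.094]
contact_force: [1.3, 0.3, -0.8]
grip_width: 0.0144
gripper_force: 80.4
```

```bash
python3 pour.py 9,.23,.02
```

```text
9,.23,.02 [ 0.754 -0.307  0.209]
clk 14.725 tcp [ 0.677 -0.226  0.213] x [-0.64   0.752  0.158] z [-0.106  0.118 -0.987] q [ 0.683  0.737 -0.713  1.303  0.353  1.376  0.698]
GO [-0.444  0.027 -0.056] [ 0.046 -0.002 -0.303]
```

Emit:
apply_moves([
  [-0.1, 0.005, -0.01, 0.01, 0, -0.08],
  [-0.21, 0.01, -0.03, 0.02, 0, -0.17],
  [-0.32, 0.02, -0.04, 0.035, 0, -0.25],
  [-0.41, 0.025, -0.05, 0.046, 0, -0.3],
  [-0.44, 0.027, -0.055, 0.046, 0, -0.3],
])

```text
clock: 15.35
tcp_pos: [0.7527, -0.3062, 0.2078]
orientation: [-0.585, -2.925, -0.047]
contact_force: [0.5, 0.7, -1.4]
grip_width: 0.0149
gripper_force: 80.5
```

```bash
python3 pour.py 0,.13,.02
python3 - <<'E'
from h import *
p=r.grab_frame("wrist");save(p,"w7.png",(120,0,400,300),1.8)
print(proj(p,(.581,-.237,.08)))
for n in("ceramic_center","can_mouth"):
    for d in r.landmark_of(p,n)[:2]: print(n,d,atz(p,d["point"],.08))
E
```

```text
0,.13,.02 [ 0.755 -0.307  0.135]
clk 15.35 tcp [ 0.753 -0.306  0.208] x [-0.911  0.38   0.161] z [-0.149  0.062 -0.987] q [ 0.619  0.933 -0.726  0.938  0.514  1.59   1.227]
GO [-0.058 -0.     0.284] [ 0.    -0.103 -0.007]
[322.204  15.279]
ceramic_center {'point': [299.8, 97.1], 'conf': 0.84} [ 0.639 -0.284  0.08 ]
```

View pics/w7.png

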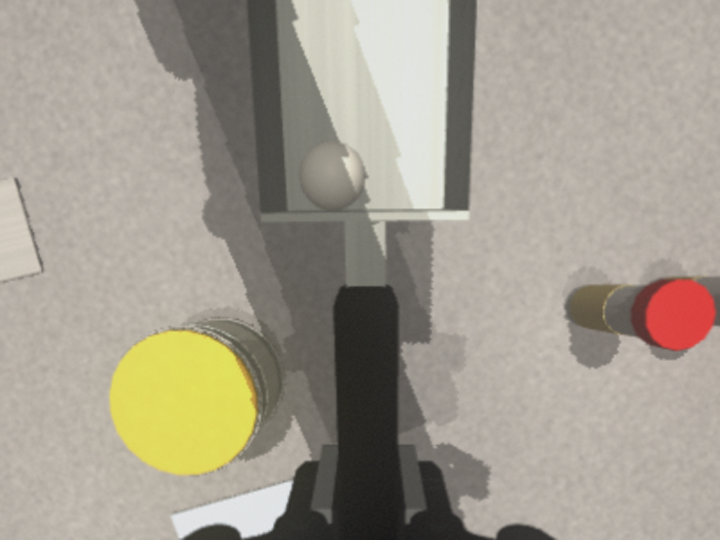

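```bash
python3 pour.py 0,.13,.02 -10,.12,.02 -20,.11,.02 -30,.105,.02 -40,.1,.02 -50,.1,.02| grep -v clk
```

```text
0,.13,.02 [ 0.755 -0.307  0.135]
GO [-0.062  0.002  0.287] [ 0.    -0.103 -0.008]
-10,.12,.02 [ 0.752 -0.306  0.154]
GO [-0.036  0.002  0.214] [-0.001 -0.214 -0.008]
-20,.11,.02 [ 0.744 -0.303  0.173]
GO [0.009 0.001 0.149] [-0.001 -0.325 -0.008]
-30,.105,.02 [ 0.732 -0.298  0.194]
GO [0.075 0.    0.074] [-0.002 -0.436 -0.008]
-40,.1,.02 [ 0.716 -0.291  0.212]
GO [ 0.156 -0.001  0.012] [-0.003 -0.547 -0.008]
-50,.1,.02 [ 0.696 -0.283  0.232]
GO [ 0.254 -0.002 -0.053] [-0.003 -0.658 -0.007]
```

Emit:
apply_moves([
  [-0.04, 0, 0.15, 0, -0.05, 0],
  [-0.06, 0, 0.27, 0, -0.1, 0],
  [-0.036, 0, 0.214, 0, -0.2, 0],
  [-0.01, 0, 0.17, 0, -0.28, 0],
  [-0.01, 0, 0.17, 0, -0.28, 0],
])

```text
clock: 16.12
tcp_pos: [0.745, -0.3042, 0.1677]
orientation: [0.561, 2.813, -0.083]
contact_force: [0.3, -0.0, -0.7]
grip_width: 0.0145
gripper_force: 80.5
```

```bash
python3 pour.py -16,.11,.02 -24,.11,.02 -32,.105,.02 -40,.1,.02 -48,.1,.02
```

```text
-16,.11,.02 [ 0.748 -0.304  0.161]
clk 16.125 tcp [ 0.745 -0.304  0.168] x [-0.888  0.369 -0.274] z [ 0.252 -0.108 -0.962] q [ 0.765  0.725 -0.744  1.476  0.677  0.9    1.022]
GO [-0.004  0.004  0.027] [-0.004 -0.001 -0.006]
-24,.11,.02 [ 0.74  -0.301  0.183]
clk 16.125 tcp [ 0.745 -0.304  0.168] x [-0.888  0.369 -0.274] z [ 0.252 -0.108 -0.962] q [ 0.765  0.725 -0.744  1.476  0.677  0.9    1.022]
GO [ 0.006  0.003 -0.066] [-0.004 -0.09  -0.005]
-32,.105,.02 [ 0.729 -0.297  0.199]
clk 16.125 tcp [ 0.745 -0.304  0.168] x [-0.888  0.369 -0.274] z [ 0.252 -0.108 -0.962] q [ 0.765  0.725 -0.744  1.476  0.677  0.9    1.022]
GO [ 0.034  0.002 -0.138] [-0.004 -0.179 -0.005]
-40,.1,.02 [ 0.716 -0.291  0.212]
clk 16.125 tcp [ 0.745 -0.304  0.168] x [-0.888  0.369 -0.274] z [ 0.252 -0.108 -0.962] q [ 0.765  0.725 -0.744  1.476  0.677  0.9    1.022]
GO [ 0.075  0.002 -0.206] [-0.005 -0.267 -0.005]
-48,.1,.02 [ 0.7   -0.285  0.228]
clk 16.125 tcp [ 0.745 -0.304  0.168] x [-0.888  0.369 -0.274] z [ 0.252 -0.108 -0.962] q [ 0.765  0.725 -0.744  1.476  0.677  0.9    1.022]
GO [ 0.121  0.001 -0.287] [-0.005 -0.356 -0.005]
```

Run:
```python
from h import *
for c in("top","side"):
    p=r.grab_frame(c)
    print(c,"pred lip",proj(p,(.5995,-.2445,.112)),"can",proj(p,(.581,-.237,.08)))
    for n in("scoop_lip","can_mouth"):
        for d in r.landmark_of(p,n)[:4]: print(n,round(d["conf"],2),d["point"],atz(p,d["point"],.112 if n=="scoop_lip" else .08))
```

```text
top pred lip [420.098 174.035] can [414.974 183.262]
scoop_lip 0.79 [308.8, 249.7] [0.399 0.059 0.112]
scoop_lip 0.69 [418.2, 175.4] [ 0.596 -0.239  0.112]
scoop_lip 0.68 [152.8, 212.2] [0.504 0.483 0.112]
scoop_lip 0.66 [227.7, 318.9] [0.222 0.27  0.112]
can_mouth 0.64 [415.9, 186.6] [ 0.571 -0.239  0.08 ]
can_mouth 0.63 [333.4, 122.8] [ 0.761 -0.013  0.08 ]
side pred lip [303.066 156.625] can [308.241 165.801]
scoop_lip 0.96 [355.3, 228.9] [0.421 0.196 0.112]
scoop_lip 0.95 [302.4, 156.1] [ 0.602 -0.249  0.112]
scoop_lip 0.78 [305.7, 363.8] [0.507 0.583 0.112]
scoop_lip 0.74 [443.9, 286.4] [0.246 0.389 0.112]
```

Lip is where predicted. Pour.

Emit:
apply_moves([
  [0.006, 0, -0.06, 0, -0.09, 0],
  [0.034, 0, -0.135, 0, -0.18, 0],
  [0.075, 0, -0.2, 0, -0.267, 0],
  [0.12, 0, -0.285, 0, -0.356, 0],
  [0.12, 0, -0.285, 0, -0.356, 0],
])

```text
clock: 17.05
tcp_pos: [0.7116, -0.2977, 0.2229]
orientation: [0.474, 2.305, -0.227]
contact_force: [1.0, -0.8, -0.1]
grip_width: 0.0142
gripper_force: 80.5
```

Emit:
apply_moves([
  [0, 0, 0, 0, 0, 0],
  [0, 0, 0, 0, 0, 0],
  [0, 0, 0, 0, 0, 0],
  [0, 0, 0, 0, 0, 0],
])

```text
clock: 17.55
tcp_pos: [0.7111, -0.2985, 0.2221]
orientation: [0.476, 2.307, -0.226]
contact_force: [0.3, -0.5, -1.3]
grip_width: 0.0141
gripper_force: 80.5
```

Run:
```python
from h import *
for c in("top","side","wrist"):
    p=r.grab_frame(c)
    print(c,"can floor",proj(p,(.581,-.237,.013)))
    for d in r.landmark_of(p,"ceramic_center")[:4]: print(round(d["conf"],2),d["point"])
goal((.696,-.283,.232))
```

```text
top can floor [409.686 188.116]
side can floor [308.662 182.376]
0.62 [293.4, 225.8]
0.23 [292.6, 150.3]
wrist can floor [ 341.644 -267.197]
clk 17.85 tcp [ 0.711 -0.298  0.222] x [-0.645  0.268 -0.715] z [ 0.65  -0.3   -0.699] q [ 0.616  0.421 -0.434  1.961  1.632  0.276 -0.063]
GO [ 0.026  0.031 -0.084] [0. 0. 0.]
```

Run:
```python
from h import *
o=r.get_obs();print("lip",o["tcp_pos"]+rot(o["orientation"])@[.168,0,.0054])
goal((.73,-.31,.27),Rdown(158,0))
```

```text
lip [ 0.606 -0.255  0.098]
clk 17.85 tcp [ 0.711 -0.298  0.222] x [-0.645  0.268 -0.715] z [ 0.65  -0.3   -0.699] q [ 0.616  0.421 -0.434  1.961  1.632  0.276 -0.063]
GO [-0.199 -0.016 -0.069] [-0.019  0.507 -0.013]
```

Emit:
apply_moves([
  [-0.03, 0, -0.05, 0, 0.1, 0],
  [-0.07, 0, -0.09, 0, 0.2, 0],
  [-0.11, 0, -0.1, 0, 0.3, 0],
  [-0.16, 0, -0.09, 0, 0.4, 0],
  [-0.2, 0, -0.07, 0, 0.5, 0],
])

```text
clock: 18.48
tcp_pos: [0.7326, -0.3039, 0.274]
orientation: [0.607, 2.848, -0.125]
contact_force: [3.1, -1.2, -1.7]
grip_width: 0.0143
gripper_force: 80.5
```

Run:
```python
from h import *
goal((.70,-.03,.25),Rdown(180));goal((.80,-.31,.27),Rdown(158))
```

```text
clk 18.475 tcp [ 0.733 -0.304  0.274] x [-0.889  0.392 -0.237] z [ 0.202 -0.13  -0.971] q [ 0.673  0.594 -0.615  1.372  0.482  1.076  1.139]
GO [ 0.569  0.948 -0.075] [-0.055  0.145 -0.266]
clk 18.475 tcp [ 0.733 -0.304  0.274] x [-0.889  0.392 -0.237] z [ 0.202 -0.13  -0.971] q [ 0.673  0.594 -0.615  1.372  0.482  1.076  1.139]
GO [-0.245  0.089  0.073] [-0.026  0.152 -0.023]
```

Emit:
apply_moves([
  [0.1, 0.18, -0.03, -0.01, 0.05, -0.06],
  [0.22, 0.36, -0.05, -0.02, 0.1, -0.12],
  [0.34, 0.55, -0.06, -0.035, 0.14, -0.18],
  [0.46, 0.72, -0.07, -0.05, 0.145, -0.25],
  [0.6, 0.85, -0.07, -0.055, 0.145, -0.266],
])

```text
clock: 19.1
tcp_pos: [0.6835, -0.0493, 0.2424]
orientation: [0.003, 3.14, -0.005]
contact_force: [0.3, 0.6, -1.9]
grip_width: 0.0141
gripper_force: 80.4
```

Run:
```python
from h import *
p=r.grab_frame("top");save(p,"t2.png",(360,130,110,90),6)
for d in r.landmark_of(p,"ceramic_center")[:4]: print(round(d["conf"],2),d["point"])
goal((.66,-.06,.06),Rdown(180))
```

```text
clk 19.2 tcp [ 0.681 -0.044  0.242] x [-1.    -0.006  0.001] z [-0.001 -0.001 -1.   ] q [ 0.476  0.594 -0.768  1.482  0.424  1.239  1.231]
GO [ 0.084 -0.063  0.729] [-0.001 -0.001  0.004]
```

View pics/t2.png

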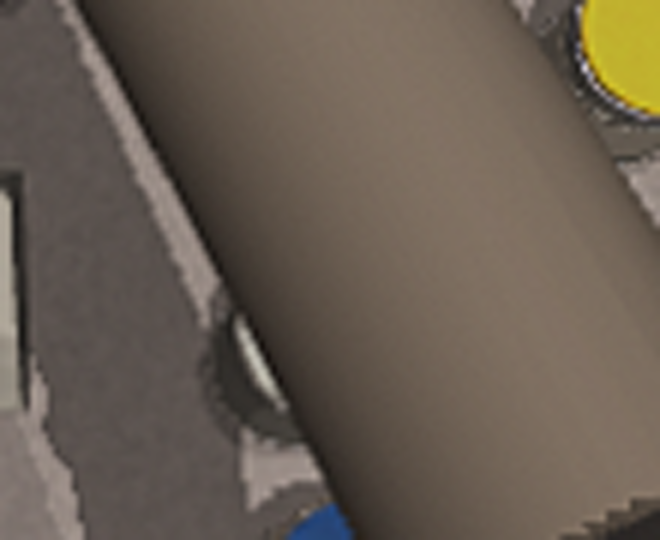

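Emit:
apply_moves([
  [0.03, -0.02, 0.15, 0, 0, 0],
  [0.06, -0.04, 0.35, 0, 0, 0],
  [0.084, -0.06, 0.55, 0, 0, 0],
  [0.084, -0.06, 0.73, 0, 0, 0],
  [0.084, -0.06, 0.8, 0, 0, 0],
])

```text
clock: 19.82
tcp_pos: [0.6608, -0.0684, 0.04]
orientation: [-0.008, -3.139, 0.008]
contact_force: [-0.3, -0.2, -0.9]
grip_width: 0.0141
gripper_force: 80.4
```

Run:
```python
from h import *
goal((.66,-.06,.018),Rdown(180))
```

```text
clk 19.825 tcp [ 0.661 -0.068  0.04 ] x [-1.     0.005  0.003] z [-0.003 -0.005 -1.   ] q [ 0.458  0.772 -0.66   1.677  0.583  0.902  1.126]
GO [0.003 0.034 0.088] [-0.003 -0.002 -0.003]
```

Emit:
apply_moves([
  [0, 0, 0.04, 0, 0, 0],
  [0, 0, 0.07, 0, 0, 0],
  [0, 0, 0.085, 0, 0, 0],
  [0, 0, 0.09, 0, 0, 0],
  [0, 0, 0.09, 0, 0, 0],
])

```text
clock: 20.45
tcp_pos: [0.6628, -0.0676, 0.0207]
orientation: [0.007, 3.14, -0.008]
contact_force: [0.2, 0.1, 0.2]
grip_width: 0.0144
gripper_force: 80.4
```

Emit:
apply_moves([
  [0, 0, 0.006, 0, 0, 0],
  [0, 0, 0.012, 0, 0, 0],
  [0, 0, 0.012, 0, 0, 0],
])

```text
clock: 20.82
tcp_pos: [0.6629, -0.0676, 0.0178]
orientation: [0.007, 3.14, -0.008]
contact_force: [0.5, -0.1, 3.7]
grip_width: 0.0144
gripper_force: 81.3
```

Emit:
apply_moves([
  [0, 0, 0, 0, 0, 0],
  [0, 0, 0, 0, 0, 0],
  [0, 0, 0, 0, 0, 0],
  [0, 0, -0.1, 0, 0, 0],
  [0, 0, -0.2, 0, 0, 0],
], claw=0.6)

```text
clock: 21.45
tcp_pos: [0.6628, -0.0671, 0.0694]
orientation: [0.007, 3.14, -0.007]
contact_force: [0.2, 0.8, -0.2]
grip_width: 0.0514
gripper_force: 0.0
```

Run:
```python
from h import *
goal((.66,-.06,.25),Rdown(180));goal((.67,-.237,.30),Rdown(180))
```

```text
clk 21.45 tcp [ 0.663 -0.067  0.069] x [-1.     0.004 -0.002] z [ 0.002 -0.004 -1.   ] q [ 0.47   0.738 -0.682  1.664  0.558  0.941  1.144]
GO [ 0.01   0.025 -0.722] [-0.003  0.001 -0.003]
clk 21.45 tcp [ 0.663 -0.067  0.069] x [-1.     0.004 -0.002] z [ 0.002 -0.004 -1.   ] q [ 0.47   0.738 -0.682  1.664  0.558  0.941  1.144]
GO [-0.033 -0.683 -0.919] [-0.003  0.001 -0.003]
```

Emit:
apply_moves([
  [0, 0, -0.2, 0, 0, 0],
  [0, 0, -0.42, 0, 0, 0],
  [0, -0.15, -0.65, 0, 0, 0],
  [-0.02, -0.32, -0.8, 0, 0, 0],
  [-0.03, -0.5, -0.92, 0, 0, 0],
])

```text
clock: 22.08
tcp_pos: [0.6697, -0.1919, 0.3033]
orientation: [0.005, 3.135, -0.009]
contact_force: [0.1, -0.2, -0.3]
grip_width: 0.0512
gripper_force: 0.0
```

Emit:
apply_moves([
  [0, -0.15, 0, 0, 0, 0],
  [0, -0.2, 0, 0, 0, 0],
  [0, -0.2, 0, 0, 0, 0],
])

```text
clock: 22.45
tcp_pos: [0.6686, -0.2411, 0.2986]
orientation: [0.008, 3.14, -0.007]
contact_force: [-0.3, -0.7, -0.4]
grip_width: 0.0512
gripper_force: 0.0
```

Run:
```python
from h import *
p=r.grab_frame("wrist");print(r.get_obs()["tcp_pos"],"floor",proj(p,(.581,-.237,.013)),"mouth",proj(p,(.581,-.237,.08)),proj(p,(.543,-.237,.08)))
for n in("ceramic_center","can_mouth","scoop_grip","scoop_lip","can_blue"):
    for d in r.landmark_of(p,n)[:3]: print(n,round(d["conf"],2),d["point"],atz(p,d["point"],dict(ceramic_center=.013,can_mouth=.08,can_blue=0).get(n,.03)))
for d in r.search_frame(p,"ceramic_center")[:2]:
    x,y,w,h=map(int,d["rect"]);print(d);print(p["pixels"][y:y+h,x:x+w].reshape(-1,3).mean(0))
u=proj(p,(.581,-.237,.013)).astype(int);g=p["pixels"][u[1]-45:u[1]+46:5,u[0]-45:u[0]+46:5].mean(2).astype(int)
print(g)
t=r.grab_frame("top")
for n,z in(("can_mouth",.08),("can_blue",0),("can_yellow",0),("steelball_center",.095),("scoop",0),("tube0",0)):
    for d in r.landmark_of(t,n)[:3]: print("top",n,round(d["conf"],2),atz(t,d["point"],z))
```

```text
[ 0.669 -0.239  0.298] floor [328.159 103.477] mouth [328.633 102.433] [328.629  67.734]
ceramic_center 0.59 [325.4, 89.2] [ 0.562 -0.241  0.013]
can_mouth 0.83 [329.3, 102.9] [ 0.582 -0.236  0.08 ]
scoop_grip 0.76 [446.2, 162.2] [ 0.662 -0.066  0.03 ]
scoop_lip 0.9 [454.5, 30.6] [ 0.493 -0.076  0.03 ]
can_blue 0.95 [323.2, 6.5] [ 0.458 -0.243  0.   ]
{'rect': [319.7, 76.8, 14.4, 16.7], 'conf': 0.72}
[120.902 117.866 109.071]
[[111 109 107 109 106 105 104  89  88  88  91  88  89  90 143 139 144 141
  143]
 [106 106 106 104 109 103 105  93 109 114 116 105  93  90 145 144 143 146
  145]
 [108 105 108 105 104 106 108  72  65  68  68  69  72 111 144 146 144 144
  145]
 [107 106 102 105 105 123  69  67  75  89  84  70  68  70 164 141 145 144
  146]
 [116 107 104 107 139  70  77 109 109 112 110 111 109  70  71 182 147 143
  144]
 [115 103 106 110  71  81 114 110 134 134 110 111 110 112  71  79 147 145
  145]
 [162 108 104 140  69 146 115 111 113 116 112 113 111 113  99  71 166 146
  144]
 [165 107 112  94  77 149 116 111 112 113 112 113 115 111 111  72 158 146
  141]
 [161 113 108  81  99 
[... 689 characters left out ...]
41 148 145
  139]
 [162 149 104  92  94  97  90  90  91  90  90  91  95 145 140 143 144 143
  141]
 [160 153 111  91  88  90  94  93  94  94  93  90  88 145 144 145 141 137
  142]]
top can_mouth 0.72 [ 0.574 -0.234  0.08 ]
top can_mouth 0.61 [0.568 0.179 0.08 ]
top can_mouth 0.58 [0.571 0.235 0.08 ]
top can_blue 0.9 [ 0.465 -0.242  0.   ]
top can_yellow 0.94 [ 0.708 -0.397  0.   ]
top can_yellow 0.23 [ 0.464 -0.242  0.   ]
top steelball_center 0.68 [0.578 0.112 0.095]
top steelball_center 0.44 [0.66  0.155 0.095]
top scoop 0.8 [ 0.558 -0.064  0.   ]
top scoop 0.77 [0.582 0.475 0.   ]
top scoop 0.75 [0.26  0.254 0.   ]
top tube0 0.8 [ 0.775 -0.158  0.   ]
top tube0 0.66 [ 0.79  -0.028  0.   ]
```

```bash
python3 -c "
from bench import r
print(r.hand_in())"
```

```text
the job is handed in; nothing more can be done
None
```

I handed the job in at about 23 s. By the camera detections the white ball is in the open can and the steel ball is still in the wheel. The empty scoop is set down upright on the bench, and the cans and the two tubes re-detected show no shift beyond the cameras' scatter; the third tube was not re-detected.

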